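Check the plunger of the medium tool setter

TASK

Three tool setters of different heights stand on the worktop. Check that the plunger of the medium-height one (neither the tallest nor the shortest) moves freely: with the fingertips press its pad gently down about half of its 10 mm travel, keep it down for a good second, then let it spring back up and withdraw. Leave the setter standing where it is, do not lift or shove it, and do not touch the other two setters or the ring, bearing, knob and cutter block beside them.

Things in the scene. Friction and masses are not known exactly. Their poses are not given: they have to be found in the camera images.
- setter_short: the short tool setter of three, standing loose on the worktop: a round steel body 50 mm in diameter and 38 mm high, with a 26 mm round dark pad on a stem above it; 55 mm high overall to the pad's top. Origin: centre of its underside; z up. A small socket stub sticks out 3 mm beyond its side towards its own -x
- pad_short (a point): centre of the top face of the pad of the short setter (flat disc, 26 mm in diameter, 5 mm thick, 55 mm above the worktop when up); moves down with the plunger
- plunger_short (a joint): how far the plunger of the short setter is pressed, m: 0 = up, 0.010 = at the bottom. It yields to about 2 N, takes 0.5 N more for each millimetre, 7 N at the bottom, and springs back up by itself
- setter_medium: the medium tool setter of three, standing loose on the worktop: a round steel body 50 mm in diameter and 63 mm high, with a 26 mm round dark pad on a stem above it; 80 mm high overall to the pad's top. Origin: centre of its underside; z up. A small socket stub sticks out 3 mm beyond its side towards its own -x
- pad_medium (a point): centre of the top face of the pad of the medium setter (flat disc, 26 mm in diameter, 5 mm thick, 80 mm above the worktop when up); moves down with the plunger
- plunger_medium (a joint): how far the plunger of the medium setter is pressed, m: 0 = up, 0.010 = at the bottom. It yields to about 2 N, takes 0.5 N more for each millimetre, 7 N at the bottom, and springs back up by itself
- setter_tall: the tall tool setter of three, standing loose on the worktop: a round steel body 50 mm in diameter and 88 mm high, with a 26 mm round dark pad on a stem above it; 105 mm high overall to the pad's top. Origin: centre of its underside; z up. A small socket stub sticks out 3 mm beyond its side towards its own -x
- pad_tall (a point): centre of the top face of the pad of the tall setter (flat disc, 26 mm in diameter, 5 mm thick, 105 mm above the worktop when up); moves down with the plunger
- plunger_tall (a joint): how far the plunger of the tall setter is pressed, m: 0 = up, 0.010 = at the bottom. It yields to about 2 N, takes 0.5 N more for each millimetre, 7 N at the bottom, and springs back up by itself
- collar: plain steel spacer ring, 49 mm across, 30 mm high; loose bystander; origin at the centre of its underside
- knob_spare: black ribbed knob lying stud up, 49 mm across, 50 mm high; loose bystander; origin at the centre of its underside
- cutter_head: round steel cutter block, 70 mm across, 40 mm high; loose bystander; origin at the centre of its underside
- bearing_loose: ball bearing lying flat, 52 mm across, 15 mm high; loose bystander; origin at the centre of its underside
Things that resemble listed ones, but are neither listed nor needed, are in the scene too. Leave any pink look-alike of the setter_medium alone. Leave any yellow look-alike of the setter_tall alone.

How it is judged:
By the outcome, as a careful person would: the job done as asked, in the order asked, and still so for the second after the job is handed in, with the robot touching nothing.
It also fails if it takes over 35 s, if anything falls off the work surface, if the arm or the gripper's body presses on something with over 40 N, if the wrist force passes 120 N, or if a joint passes its speed limit or range.

ROBOT

A 6-joint arm with a two-finger parallel gripper is mounted at the origin on a cart in front of the work surface, level with it; the furniture and walls round the work are solid. World frame = base frame: x ahead of the robot, y to its left, z up, the work surface at z = 0. Lengths are in mm, angles in rad, forces in N, time in s.
With the tool pointing down it reaches from about 250 to 775 mm from the base axis. Payload 4 kg.
Tool frame: the origin (TCP) lies on the centre line of the jaws, within the pads' length; the fingertips stand 25 mm ahead of it and the grasp point (between the pads) lies 6 mm ahead of it (ctrl.tip_reach is the distance from the TCP to the fingertips, in mm); z points along the fingers, y is the line along which they close (so a half turn about z gives the same grasp; the last joint's range is limited). The gripper opens to 94 mm and grips with 3 to 60 N. Pads are 16 mm wide; open, the fingers measure 119 mm over their backs; the gripper's body (75 mm by 177 mm) begins 78 mm behind the grasp point.
Start: joints at [1.223, 0.087, 1.371, -0, 1.684, -0.103], TCP at [133.307, 533.617, 230.506] pointing down, gripper open.
Joint ranges: [-3.1, 3.1], [-0.76, 2.03], [0.27, 2.55], [-1.08, 4.22], [0.17, 2.65], [-2.57, 2.57]. Speed limits (rad/s): [2.79, 2.79, 3.14, 3.14, 3.14, 3.14].

INTERFACE

Orientations are given as a unit quaternion [w, x, y, z].
In Python, from cell import ctrl gives the robot as it stands.
- The arm moves only by the tool play_rows, never from a script. Its argument "targets" is a list of rows, each a list of 3 entries, a list of its own where there are three numbers: the closure, from -1 (fully open) to 1 (shut), so that 0 is half open, then the shift along the tool's x, y, z in mm, then the turn about the tool's z in degrees. In form: [[fingers, [x, y, z], spin], ...]. A call has 1 to 5 rows; each row is the pose to reach, as a shift and turn from the pose commanded when the call began, along the tool's axes at that moment; what a row does not reach only later rows make up. A row lasts 1/8 s, in which the tool goes at most 62.5 mm and 10.7 degrees, less where a joint would pass 70% of its speed; a pose out of reach is approached as far as the arm can. A call with a gripper value outside its range is refused whole. The fingers move at their own pace and stop on an object; "newtons" is the grip in N (left out, the last holds). Time passes only in rows, so rows that repeat a pose let the fingers close. It gives the time, the measured TCP pose, the force, the opening and the grip force at its end, in the units of the state.
- ctrl.observe(): the state, without advancing time (a new reading comes with each control period).
- ctrl.capture(name): name is "scene" or "side" or "wrist"; returns the picture (400x640x3 uint8, red, green, blue); there is no depth.
- ctrl.camera_params(name): a dict with "camera_matrix" (3x3 intrinsics, pixels), "R" (3x3) and "t" (3): a world point X has camera coordinates R X + t. Camera axes: x right, y down, z forward; pixel columns grow to the right and rows downward; lengths in mm; the calibration is good to about 2 mm. A picture is of the moment at which its call begins: read the wrist's pose just before it. camera_params takes no time and is no camera call; for the wrist camera it gives the pose at the moment of the call.
- ctrl.sign_off(): hands the job in; it is judged then, once.
The state is a dict: "time": time; "q": joint angles; "qvel": joint speeds; "joint_efforts": joint torques, N m; "tcp_pos": TCP position; "tool_rot": TCP orientation; "contact_force": force on the tool from outside, world axes, zero at the start; "wrist_torque": the same for the moment, N m; "finger_gap": finger opening in mm; "gripper_force": force on a finger pad.
Only numpy, scipy, OpenCV 4.12 (cv2) and the standard library are available. Lean on these libraries where they do the work, as an engineer would, in place of code of your own. Each camera call takes 0.05 s, during which the arm holds its last target. There are 200 camera calls.

## Working session

There is one attempt and no reset: what is moved stays moved. The work goes in short steps, Python scripts to look and compute and a tool call to move; the robot and the scene stay as the last step left them, time stands still between calls to the robot, and variables do not carry over. Pictures are saved under pics/ and viewed, at most 10 in all, crops included, and the job is handed in when it is done.

Besides the shell and the picture viewer there is one more tool, called as name(argument=value, ...), one argument or row to a line, values as JSON. play_rows: Moves the arm, as the interface text tells. Its arguments: {"type":"object","properties":{"targets":{"type":"array","items":{"type":"array"}},"newtons":{"type":"number"}},"required":["targets"]}

```bash
mkdir -p pics
python3 - <<'E'
from cell import ctrl
import cv2,json
for n in ("scene","side"):
    im=ctrl.capture(n); cv2.imwrite(f"pics/{n}0.png",im[:,:,::-1])
    p=ctrl.camera_params(n); print(n,p)
s=ctrl.observe(); print(s["time"],s["tcp_pos"],s["tool_rot"],s["contact_force"],s["finger_gap"])
E
```

```text
scene {'camera_matrix': array([[391.74717925,   0.        , 319.7090354 ],
       [  0.        , 391.74717925, 199.39680851],
       [  0.        ,   0.        ,   1.        ]]), 'R': array([[ 0.88511933, -0.46517266, -0.01334777],
       [-0.28896194, -0.52689447, -0.7993017 ],
       [ 0.36478044,  0.71133439, -0.60078168]]), 't': array([-461.93459292,  285.0804595 ,  622.45668623])}
side {'camera_matrix': array([[454.64539421,   0.        , 323.13503786],
       [  0.        , 454.64539421, 199.8207889 ],
       [  0.        ,   0.        ,   1.        ]]), 'R': array([[-0.93308709, -0.35907193, -0.02039179],
       [-0.17882357,  0.51239196, -0.83992655],
       [ 0.31204264, -0.78007809, -0.54231685]]), 't': array([584.04865955, 138.5964521 , 829.07326597])}
0.1 [133.15178264 533.17721165 229.40493095] [-2.10591454e-04  1.22066090e-01  9.92521463e-01 -9.85437098e-04] [-0.10850669  0.05737793  0.21982709] 93.72349528782493
```

View pics/scene0.png

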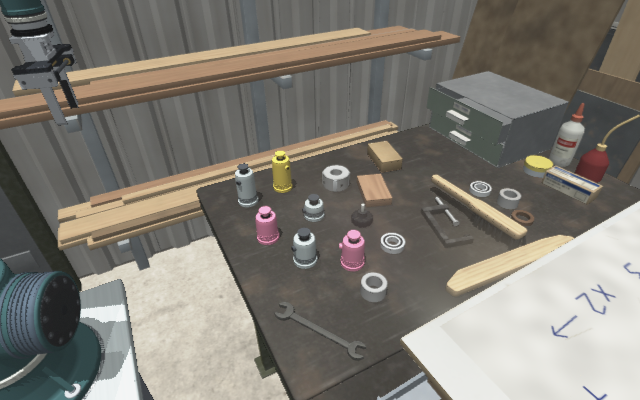

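View pics/side0.png

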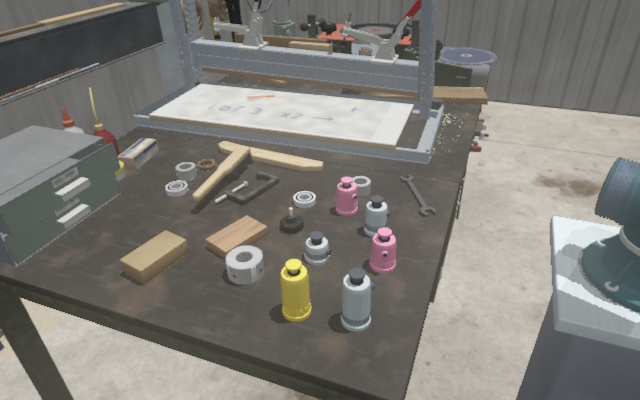

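Scene view: there are three steel setters, tall at (246,185), short at (314,208) and medium at (305,248). The look-alikes are pink at (267,225) and (352,250), and yellow at (282,172). I choose the steel one at scene (305,248), which is side (376,216), and will check it in a close crop.

Run:
```python
import cv2,numpy as np
a=cv2.imread("pics/scene0.png")[220:275,275:335]; b=cv2.imread("pics/side0.png")[188:243,346:406]
cv2.imwrite("pics/crop.png",np.hstack([cv2.resize(x,None,fx=6.5,fy=6.5,interpolation=cv2.INTER_CUBIC) for x in (a,b)]))
```

```text
(no output)
```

View pics/crop.png

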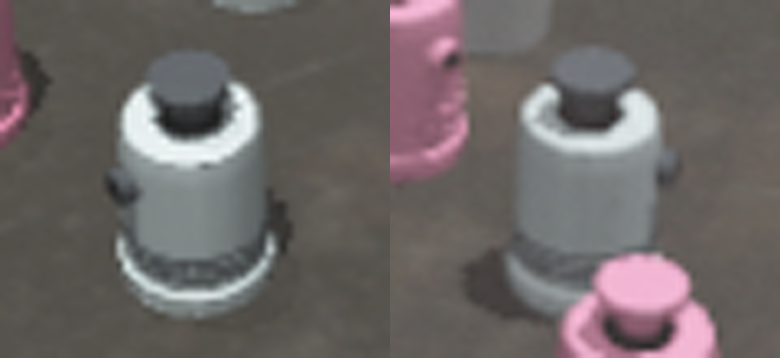

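The crop shows a steel body with a dark pad, side stub and medium proportions. The pad top is at about scene (303.8,231.3) and side (377.2,198.8). Next I locate it along with its neighbours.

```bash
cat > h.py <<'E'
from cell import ctrl
import numpy as np
def plane(n,uv,z,p=None):
    p=p or ctrl.camera_params(n); K,R,t=p["camera_matrix"],np.array(p["R"]),np.array(p["t"])
    d=R.T@np.linalg.solve(K,[*uv,1]); c=-R.T@t
    return (c+d*(z-c[2])/d[2]).round(1)
def tri(obs):
    A=[];b=[]
    for n,uv in obs:
        p=ctrl.camera_params(n); R,t=np.array(p["R"]),np.array(p["t"])
        d=R.T@np.linalg.solve(p["camera_matrix"],[*uv,1]); d/=np.linalg.norm(d); M=np.eye(3)-np.outer(d,d)
        A.append(M); b.append(M@(-R.T@t))
    return np.linalg.lstsq(np.vstack(A),np.hstack(b),rcond=None)[0].round(1)
E
python3 - <<'E'
from h import *
print(tri([("scene",(303.8,231.3)),("side",(377.2,198.8))]),plane("scene",(303.8,231.3),80),plane("side",(377.2,198.8),80))
for k,uv,z in (("short",(313.5,200),55),("tall",(243,169),105),("pinkL",(265,210),80),("pinkR",(352,234),80),("yellow",(281,155),105),("bearing",(393,242),15),("collar",(374,281),30),("knob",(362,207),50),("cutter",(336,172),40)): print(k,plane("scene",uv,z))
p=ctrl.camera_params("wrist"); s=ctrl.observe(); print(p, s["tcp_pos"])
from scipy.spatial.transform import Rotation as R
w=s["tool_rot"]; print(R.from_quat([*w[1:],w[0]]).as_matrix().round(3))
E
```

```text
[498.9  25.9  78.5] [500.8  25.3  80. ] [495.9  29.7  80. ]
short [578.9 137.5  55. ]
tall [459.9 264.3 105. ]
pinkL [458.1 125.8  80. ]
pinkR [580.3 -27.1  80. ]
yellow [563.2 280.3 105. ]
bearing [683.9 -30.4  15. ]
collar [ 578.4 -112.4   30. ]
knob [665.9  67.5  50. ]
cutter [693.9 235.1  40. ]
{'camera_matrix': array([[360.68431303,   0.        , 324.78174822],
       [  0.        , 360.68431303, 202.01509025],
       [  0.        ,   0.        ,   1.        ]]), 'R': array([[ 0.24267965,  0.97010525, -0.00155017],
       [ 0.93987019, -0.23471967,  0.24809413],
       [ 0.24031356, -0.06166435, -0.96873469]]), 't': array([-549.73941915,  -25.0245901 ,  390.58762216])} [133.15178264 533.17721165 229.40493095]
[[-0.97   0.242 -0.001]
 [ 0.242  0.97  -0.002]
 [ 0.    -0.002 -1.   ]]
```

play_rows(
  targets=[
    [1,[-20,-17,0],0],
    [1,[-60,-50,0],0],
    [1,[-105,-89,0],0],
    [1,[-150,-127,0],0],
    [1,[-195,-165,0],0],
  ],
  newtons=10,
)

```text
time: 0.72
tcp_pos: [283.1, 324.6, 230.1]
tool_rot: [-0.0, 0.122, 0.993, -0.0]
contact_force: [0.8, 0.2, -0.5]
finger_gap: 47.3
gripper_force: 0.0
```

play_rows(
  targets=[
    [1,[-45,-38,0],0],
    [1,[-90,-76,0],0],
    [1,[-135,-114,0],0],
    [1,[-180,-152,0],0],
    [1,[-225,-190,0],0],
  ],
)

```text
time: 1.35
tcp_pos: [455.3, 85.6, 230.2]
tool_rot: [-0.0, 0.122, 0.992, 0.0]
contact_force: [0.1, 1.4, 0.3]
finger_gap: 0.7
gripper_force: 0.0
```

play_rows(
  targets=[
    [1,[-30,-25,0],0],
    [1,[-50,-42,0],0],
    [1,[-58,-48,0],0],
    [1,[-58,-48,0],0],
    [1,[-58,-48,0],0],
  ],
)

```text
time: 1.98
tcp_pos: [498.9, 27.7, 230.5]
tool_rot: [-0.0, 0.121, 0.993, 0.0]
contact_force: [0.1, -0.4, 0.2]
finger_gap: 0.5
gripper_force: 0.0
```

Run:
```python
from h import *
import cv2,pickle
from scipy.spatial.transform import Rotation as R
s=ctrl.observe(); p=ctrl.camera_params("wrist")
for n in ("wrist","scene","side"): cv2.imwrite(f"pics/{n}1.png",ctrl.capture(n)[:,:,::-1])
pickle.dump(p,open("w1.pkl","wb"))
w=s["tool_rot"]; print(s["time"],s["tcp_pos"],s["finger_gap"],s["contact_force"]); print(R.from_quat([*w[1:],w[0]]).as_matrix().round(4),ctrl.tip_reach)
```

```text
1.975 [498.87228087  27.69409484 230.46894675] 0.5040687513713493 [ 0.10425661 -0.43032293  0.1932897 ]
[[-9.705e-01  2.412e-01 -3.000e-04]
 [ 2.412e-01  9.705e-01  5.000e-04]
 [ 4.000e-04  4.000e-04 -1.000e+00]] 25.0
```

View pics/wrist1.png

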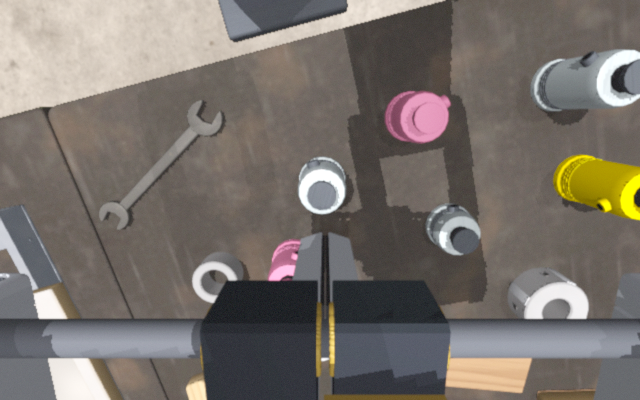

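The wrist view shows the steel medium setter's pad at about (321,194), with the closed fingertips at (324,237). Pink neighbours are at (288,258) and (418,118). I compute the pad position.

Run:
```python
from h import *
import pickle,cv2
p=pickle.load(open("w1.pkl","rb"))
im=cv2.imread("pics/wrist1.png"); h=cv2.cvtColor(im,cv2.COLOR_BGR2GRAY)[165:220,295:352]
m=((h<125)).astype("uint8"); n,l,st,c=cv2.connectedComponentsWithStats(m)
k=l[194-165,321-295]; print(st[k],c[k]+[295,165])
for uv in ((321,194),tuple(c[k]+[295,165])): print(plane("wrist",uv,80,p))
pp=p; X=np.array([498.9,27.7,205.5]); q=np.array(p["camera_matrix"])@(np.array(p["R"])@X+p["t"]); print("tip px",q[:2]/q[2])
cv2.imwrite("pics/c2.png",cv2.resize(im[160:250,280:370],None,fx=6,fy=6,interpolation=cv2.INTER_CUBIC))
```

```text
[   3    0   48   50 2009] [321.13041314 188.03982081]
[496.7  25.6  80. ]
[491.6  27.   80. ]
tip px [323.72357512 250.40935198]
```

View pics/c2.png

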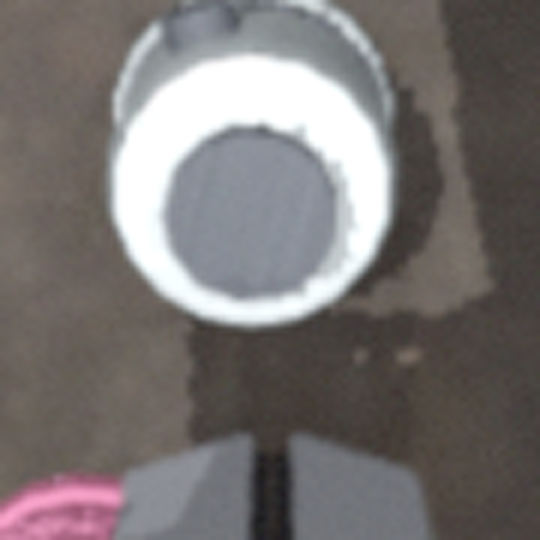

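Pad centre is about (498.3, 26), so the tip needs about 1.7 mm along tool -y. I descend to roughly 12 mm above the pad.

play_rows(
  targets=[
    [1,[0,-1.7,20],0],
    [1,[0,-1.7,50],0],
    [1,[0,-1.7,80],0],
    [1,[0,-1.7,103],0],
    [1,[0,-1.7,112],0],
  ],
)

```text
time: 2.75
tcp_pos: [497.9, 25.7, 117.0]
tool_rot: [-0.001, 0.122, 0.993, 0.0]
contact_force: [-0.0, -0.4, 0.3]
finger_gap: 0.0
gripper_force: 0.0
```

play_rows(
  targets=[
    [1,[0,0,2],0],
    [1,[0,0,4],0],
    [1,[0,0,4],0],
    [1,[0,0,4],0],
  ],
)

```text
time: 3.25
tcp_pos: [499.4, 25.1, 115.2]
tool_rot: [0.001, 0.122, 0.993, 0.0]
contact_force: [0.3, 0.2, -0.9]
finger_gap: 0.4
gripper_force: 0.0
```

Run:
```python
from h import *
import cv2
s=ctrl.observe(); print(s["time"],s["tcp_pos"],s["contact_force"])
a=ctrl.capture("scene")[195:275,260:340,::-1]; b=ctrl.capture("side")[165:245,335:415,::-1]
cv2.imwrite("pics/c3.png",np.hstack([cv2.resize(x,None,fx=5,fy=5,interpolation=cv2.INTER_CUBIC) for x in (a,b)]))
```

```text
3.25 [499.39007022  25.1275275  115.1564051 ] [ 0.3117322   0.19443517 -0.87551918]
```

View pics/c3.png

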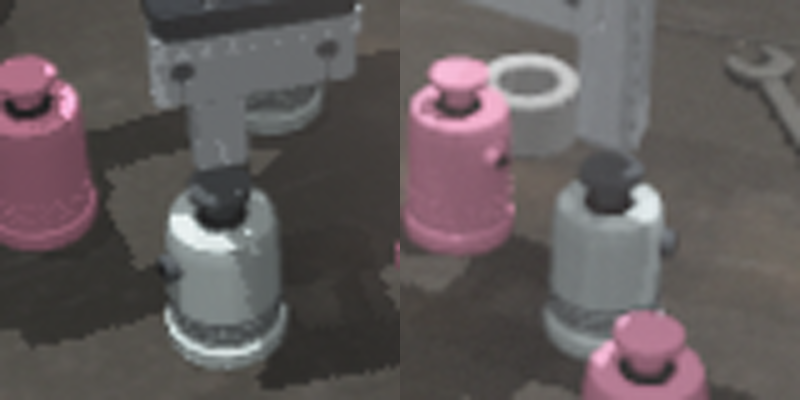

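The closed fingertips stand above the medium setter's pad, aligned in both views. I approach slowly, reading the force.

play_rows(
  targets=[
    [1,[0,0,3],0],
    [1,[0,0,6],0],
    [1,[0,0,8],0],
    [1,[0,0,8],0],
  ],
)

```text
time: 3.85
tcp_pos: [498.7, 25.2, 106.1]
tool_rot: [-0.0, 0.122, 0.993, 0.0]
contact_force: [-0.6, -0.5, -0.1]
finger_gap: 0.5
gripper_force: 0.0
```

play_rows(
  targets=[
    [1,[0,0,1],0],
    [1,[0,0,2],0],
    [1,[0,0,3],0],
    [1,[0,0,3],0],
  ],
)

```text
time: 4.35
tcp_pos: [499.1, 25.1, 103.8]
tool_rot: [0.0, 0.122, 0.993, 0.0]
contact_force: [-1.6, 1.5, 2.1]
finger_gap: 0.4
gripper_force: 1.2
```

play_rows(
  targets=[
    [1,[0,0,1],0],
    [1,[0,0,2],0],
    [1,[0,0,3.5],0],
    [1,[0,0,3.5],0],
  ],
)

```text
time: 4.85
tcp_pos: [499.1, 25.2, 100.1]
tool_rot: [0.0, 0.122, 0.993, 0.0]
contact_force: [-1.3, 0.7, 4.7]
finger_gap: 0.6
gripper_force: 2.1
```

Run:
```python
from h import *
import cv2
F=[];Z=[];I=[]
for i in range(4):
    for n in ("scene","side"):
        im=ctrl.capture(n); s=ctrl.observe(); F.append(s["contact_force"]); Z.append(s["tcp_pos"])
        I.append(im)
print(s["time"],np.mean(F,0),np.mean(Z,0),np.std(Z,0))
a=I[0][215:270,280:335,::-1]; b=I[1][180:235,350:405,::-1]
cv2.imwrite("pics/c4.png",np.hstack([cv2.resize(x,None,fx=7,fy=7,interpolation=cv2.INTER_CUBIC) for x in (a,b)]))
```

```text
5.25 [-0.98574189 -0.2294873   4.11489284] [499.10863817  25.1453655  100.14031921] [0.01747286 0.01079262 0.03991665]
```

View pics/c4.png

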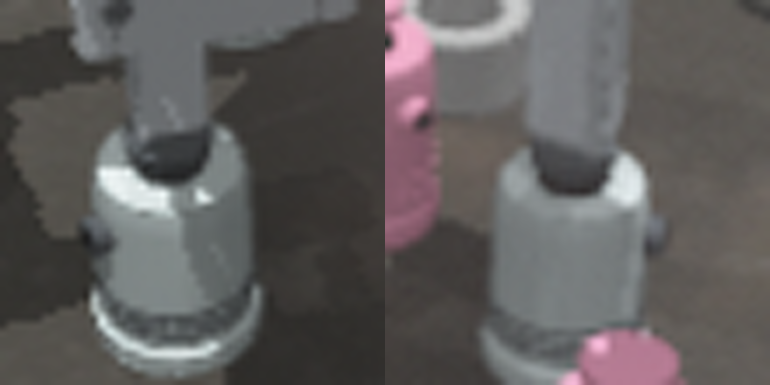

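The pad is visibly pressed down, with the tip at z ≈ 75 (about 4.9 mm of travel) and 4.1 N, and the setter is upright. I hold, then release straight up.

play_rows(
  targets=[
    [1,[0,0,0],0],
    [1,[0,0,0],0],
    [1,[0,0,0],0],
    [1,[0,0,0],0],
    [1,[0,0,0],0],
  ],
)

```text
time: 5.88
tcp_pos: [499.1, 25.1, 100.0]
tool_rot: [0.0, 0.122, 0.993, 0.0]
contact_force: [0.3, -0.2, 4.1]
finger_gap: 0.9
gripper_force: 2.2
```

play_rows(
  targets=[
    [1,[0,0,0],0],
    [1,[0,0,0],0],
    [1,[0,0,0],0],
    [1,[0,0,0],0],
    [1,[0,0,0],0],
  ],
)

```text
time: 6.5
tcp_pos: [499.1, 25.1, 100.0]
tool_rot: [0.0, 0.122, 0.993, 0.0]
contact_force: [0.5, 0.2, 3.5]
finger_gap: 0.4
gripper_force: 2.2
```

play_rows(
  targets=[
    [1,[0,0,-2],0],
    [1,[0,0,-4],0],
    [1,[0,0,-7],0],
    [1,[0,0,-12],0],
    [1,[0,0,-20],0],
  ],
)

```text
time: 7.12
tcp_pos: [498.2, 25.2, 119.5]
tool_rot: [-0.001, 0.122, 0.993, -0.0]
contact_force: [-0.3, 0.4, -0.0]
finger_gap: 0.2
gripper_force: 0.0
```

play_rows(
  targets=[
    [1,[0,0,-25],0],
    [1,[0,0,-60],0],
    [1,[0,0,-95],0],
    [1,[0,0,-110],0],
    [1,[0,0,-110],0],
  ],
)

```text
time: 7.75
tcp_pos: [499.3, 25.1, 230.8]
tool_rot: [0.001, 0.122, 0.993, 0.0]
contact_force: [-0.5, 0.6, -0.9]
finger_gap: 0.6
gripper_force: 0.0
```

Run:
```python
from h import *
import cv2
a=ctrl.capture("scene")[150:300,225:405,::-1]; b=ctrl.capture("side")[180:330,250:430,::-1]
s=ctrl.observe(); print(s["time"],s["tcp_pos"],s["contact_force"])
cv2.imwrite("pics/c5.png",np.hstack([cv2.resize(x,None,fx=2.2,fy=2.2,interpolation=cv2.INTER_CUBIC) for x in (a,b)]))
```

```text
7.85 [498.32573211  25.17990124 228.41953312] [ 0.57637092  0.46157802 -0.36427491]
```

View pics/c5.png

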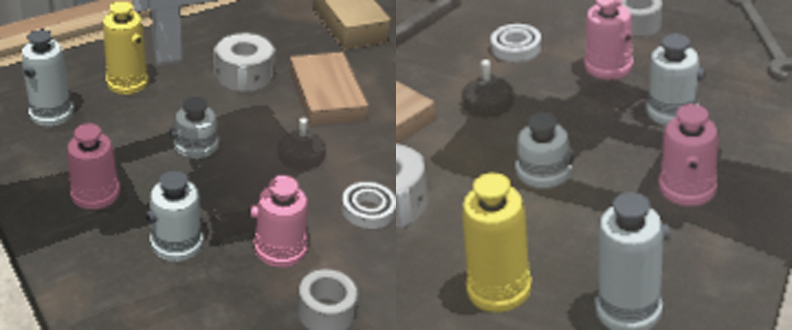

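The medium setter stands in place with its pad back up (crop pixel (175,185)), and everything else is unmoved. Handing in.

```bash
python3 -c "
from cell import ctrl
print(ctrl.sign_off())"
```

```text
the job is handed in; nothing more can be done
None
```

I pressed the medium setter's pad down about 5 mm at roughly 4 N, held it for about 1.7 s, and it sprang back up; the setter stayed in place, nothing else was touched, and the job is handed in.

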